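# Iron off, sugar jar round to the plate

## Task

The last waffle is out: turn the waffle iron's thermostat knob fully anticlockwise, to its off stop. Then take the topping turntable by its rim and turn it, without pushing on the jars, until the square sugar jar is at the front, that is, straight towards the middle of the waffle plate. Finish while still gripping the rim, holding the turntable still so that the sugar can be spooned out; disturb nothing else.

Things in the scene. Friction and masses are not known exactly. Their poses are not given: they have to be found in the camera images.
- iron: Closed waffle iron, too heavy to shift. Origin: centre of its footprint on the work surface, z up. In its frame: cast aluminium cooking plates at x -123 to 130, y -50 to 185, 120 high; lid handle juts out to x -182 at y 5 to 125, height 101 to 125; control housing at x -100 to 100, y -178 to -66, top 85 high, carrying the thermostat knob.
- thermostat_grip (a point): On the knob's vertical axis at the height to grip, 122 above the surface; at x -30, y -122 of the iron. Black knob: 44 dia. skirt, on it an upright grip bar 42 long, 14 thick, 30 high (bar top 7 above this point, skirt top 23 below). The frame turns with the knob: x along the bar (white pointer line at its -x end), z up. No part of the iron stands above 125.
- thermostat (a joint): Angle of the knob in rad: 0 at the off stop (fully anticlockwise seen from above), growing clockwise to 4.2. At 0 the bar lies along the iron's x axis with the pointer at the long tick (towards the iron's -x). Turns with light friction (about 0.04 N m) and stays where it is left.
- foot: Fixed round foot of the turntable, 210 dia., 10 high, mostly hidden under the tray. Origin: on the turntable's axis, on the work surface; z up. Its -x axis points at the middle of the waffle plate: that side is the front.
- tray: The turntable: round wooden tray, 280 outer dia., turns freely both ways on a vertical bearing (friction 0.03 N m, no stops). Origin: on the axis at its underside, 16 above the surface. Floor 28 above the surface; upright rim 10 thick (radius 130 to 140), its top 58 above the surface. Four jars stand near its +x, +y, -x, -y axes, 75 from the axis; the rim is free between them.
- jar_square: The sugar jar, the only square one: white ceramic, 54 x 54, 64 high, with a 56 x 56 wooden lid and a wooden lid knob, 89 high in all, 0.2 to 0.42 kg, standing loose on the tray. Origin: centre of its underside; z up. Which of the four places it has varies.
- jar_round1: One of three equal round jars: white ceramic, 56 dia., 64 high, round wooden lid 58 dia. with a knob, 89 high in all, about 0.3 kg, standing loose on the tray. Origin: centre of its underside; z up.
- jar_round2: One of three equal round jars: white ceramic, 56 dia., 64 high, round wooden lid 58 dia. with a knob, 89 high in all, about 0.3 kg, standing loose on the tray. Origin: centre of its underside; z up.
- jar_round3: One of three equal round jars: white ceramic, 56 dia., 64 high, round wooden lid 58 dia. with a knob, 89 high in all, about 0.3 kg, standing loose on the tray. Origin: centre of its underside; z up.
- plate: White plate, 190 dia., 18 high, with a 98 x 98 waffle on it (29 high), loose on the work surface, 262 to 275 from the turntable's axis to its own middle. Origin: middle of its underside.
- butter_dish: Bystander: white ceramic butter dish with lid, 105 x 175, 75 high, long side along its y. Origin: centre of its underside.
- pitcher: Bystander: glass pitcher, 104 dia., 195 high, handle at its +y out to 94. Origin: centre of its underside.
- ladle: Bystander: copper-coloured ladle lying down; origin under the middle of the bowl (86 dia.), handle towards its -x to 320, at most 65 high.
- spatula: Bystander: wooden spatula, 300 long, lying along its x, handle to -x.

How it is judged (in metres and radians):
On the way, in this order (a step that is already met when the one before it is completed fails the run):
1. the thermostat knob is at its off stop (value of joint thermostat below 0.08 rad), for 0.2 s.
2. the square jar is at the front, towards the plate, and the turntable is gripped and still (y of jar_square in the frame of foot between -0.015 and 0.015 m and x of jar_square in the frame of foot below -0.05 m and contact force between the fingers and tray above 3 N and angular speed of tray below 0.06 rad/s), for 0.3 s.
At the end, for the whole second after the job is handed in: Knob within 0.08 rad of the off stop; square jar on the plate's side, its centre within 15 mm of the line from the turntable's axis to the plate's middle; fingers bear on the tray with over 3 N, tray slower than 0.06 rad/s; all jars upright within 0.1 rad and 58 to 92 mm from the axis (all of step 2 and value of joint thermostat below 0.08 rad and angle between each of jar_square, jar_round1, jar_round2, jar_round3's own z axis and vertical below 0.1 rad and horizontal distance between jar_square and tray between 0.058 and 0.092 m and horizontal distance between jar_round1 and tray between 0.058 and 0.092 m and horizontal distance between jar_round2 and tray between 0.058 and 0.092 m and horizontal distance between jar_round3 and tray between 0.058 and 0.092 m); the arm keeps its last pose, push and grip.
It fails at once if the robot pushes on a jar (more than 2 N) (contact force between any of the fingers, the arm and jar_square above 2 N or contact force between any of the fingers, the arm and jar_round1 above 2 N or contact force between any of the fingers, the arm and jar_round2 above 2 N or contact force between any of the fingers, the arm and jar_round3 above 2 N).
It fails at once if a jar tips by more than 0.3 rad (angle between any of jar_square, jar_round1, jar_round2, jar_round3's own z axis and vertical above 0.3 rad).
It fails at once if the plate, butter dish, pitcher, ladle or spatula is shifted by more than 20 mm (distance of any of butter_dish, pitcher, ladle, spatula, plate from where it was at the start of the episode above 0.02 m).
It also fails if it takes over 64 s, if anything falls off the work surface, if the arm or the gripper's body presses on something with over 40 N, if the wrist force passes 120 N, or if a joint passes its speed limit or range.

## Robot

A 6-joint arm with a two-finger parallel gripper is mounted at the origin on the work surface. World frame = base frame: x ahead of the robot, y to its left, z up, the work surface at z = 0. Lengths are in mm, angles in rad, forces in N, time in s.
With the tool pointing down it reaches from about 400 to 925 mm from the base axis. Payload 12.5 kg.
Tool frame: the origin (TCP) lies at the very end of the fingers, on their centre line; the grasp point (between the pads) lies 19 mm behind it (env.tcp_to_grasp is the distance from the TCP to the grasp point, in mm); z points along the fingers, x is the direction in which the jaws open and shut, and the axes are right-handed (so a half turn about z gives the same grasp; the last joint's range is limited). The gripper opens to 95 mm and grips with 3 to 60 N. Pads are 20 mm wide; open, the fingers measure 119 mm over their backs; the gripper's body (75 mm by 180 mm) begins 59 mm behind the grasp point.
Start: joints at [-0.106, 0.491, 1.559, -0, 1.092, -0.106], TCP at [625.017, 0.021, 214.661] pointing down, gripper open.
Joint ranges: [-3.1, 3.1], [-0.84, 2.19], [0.05, 2.79], [-1.13, 4.28], [0.06, 2.93], [-2.69, 2.69]. Speed limits (rad/s): [2.22, 2.22, 2.79, 3.14, 3.14, 3.14].

## Interface

Orientations are given as [roll, pitch, yaw] about the fixed x, y, z axes, in that order (R = Rz(yaw) Ry(pitch) Rx(roll)).
In Python, from cell import env, vision, job gives the robot as it stands.
- The arm moves only by the shell command python3 -m pendant 'ROWS' [OPENING]. ROWS is JSON, a list of rows, each a list of 4 numbers: the shift along the tool's x, y, z in mm, then the turn about the tool's z in degrees. In form: [[tx, ty, tz, turn], ...]. A call has 1 to 8 rows; each row is the pose to reach, as a shift and turn from the pose measured when the call began, along the tool's axes at that moment; what a row does not reach only later rows make up. A row lasts 1/8 s, in which the tool goes at most 62.5 mm and 10.7 degrees, less where a joint would pass 70% of its speed; a pose out of reach is approached as far as the arm can. A call with a gripper value outside its range is refused whole. OPENING is the closure, from 0 (fully open) to 1 (shut), set as the call begins (- or left out, the last holds). The fingers move at their own pace and stop on an object; the grip force is fixed at half the most. Time passes only in rows, so rows that repeat a pose let the fingers close. It gives the time, the measured TCP pose, the force and the opening at its end, in the units of the state.
- env.state(): the state, without advancing time (a new reading comes with each control period).
- vision.read_camera(name): name is "scene" or "side" or "wrist"; returns a dict with "pixels" (384x512x3 uint8, red, green, blue), "intrinsics" (3x3 intrinsics, pixels), "k1" (the pictures are not rectified: a ray, as slopes to the right and down, at radius r is drawn at 1 + k1 r^2 times it, then the intrinsics apply), "R" (3x3) and "t" (3): a world point X has camera coordinates R X + t; the wrist camera has in their place "tool_from_camera" (4x4, takes a point from camera to tool coordinates, whose origin is the TCP and whose axes are the tool frame's). Camera axes: x right, y down, z forward; pixel columns grow to the right and rows downward; lengths in mm; the calibration is good to about 2 mm. A picture is of the moment at which its call begins: read the wrist's pose just before it. There is no depth.
- job.job_done(): hands the job in, once; it reports no verdict.
Trained networks look in a picture, given as the dict that the camera call returned (one of the last four; its "shot" number tells which), for a name from the list of things; names that differ only in an ending like _2 or _b are one class to them, and where a whole thing is asked for, a point or a joint stands for the part that bears it (a point fixed in the world has none). Each returns a list of dicts, best first, with "confidence" (0 to 1); they miss things now and then, are a little off and sometimes report something else, mostly with a low value. They report only what shows in the picture. A call takes as long as a camera call.
- vision.find_in(picture, query): "at" ([x, y, z] in mm, in the coordinates of the camera as it stood for that picture, good to about 4 mm: the middle of the surface that is visible of it).
- vision.regions_of(picture, query): "pixels" (384x512 bool, what is visible of it).
The state is a dict: "t": time; "joints": joint angles; "qvel": joint speeds; "tau": joint torques, N m; "eef_pos": TCP position; "tcp_rot": TCP orientation; "ft_force": force on the tool from outside, world axes, zero at the start; "moment": the same for the moment, N m; "opening": opening from 0.0 (shut) to 1.0 (fully open).
Only numpy, scipy, OpenCV 4.12 (cv2) and the standard library are available. Lean on these libraries where they do the work, as an engineer would, in place of code of your own. Each camera call takes 0.05 s, during which the arm holds its last target.

## Working session

There is one attempt and no reset: what is moved stays moved. The work goes in short steps, Python scripts to look and compute and a shell command to move; the robot and the scene stay as the last step left them, time stands still between calls to the robot, and variables do not carry over. Pictures are saved under pics/ and viewed, and the job is handed in when it is done.

```bash
ls; mkdir -p pics; cat > h.py <<'E'
import numpy as np, cv2
from cell import env, vision, job
def shot(cam,name=None):
    s=env.state(); p=vision.read_camera(cam); p['state']=s
    if name: cv2.imwrite(f'pics/{name}.png',p['pixels'][:,:,::-1])
    return p
def Rrpy(r):
    from scipy.spatial.transform import Rotation as Ro
    return Ro.from_euler('xyz',r).as_matrix()
def cam(p):
    "R,t world->cam"
    if 'R' in p: return np.array(p['R']),np.array(p['t']).ravel()
    T=np.array(p['tool_from_camera']); s=p['state']
    W=np.eye(4); W[:3,:3]=Rrpy(s['tcp_rot']); W[:3,3]=s['eef_pos']
    C=np.linalg.inv(W@T); return C[:3,:3],C[:3,3]
def toworld(p,c):
    R,t=cam(p); return R.T@(np.array(c)-t)
def proj(p,X):
    R,t=cam(p); c=R@np.array(X,float)+t; a=c[:2]/c[2]; r2=a@a; a=a*(1+p['k1']*r2)
    K=np.array(p['intrinsics']); return (K@np.r_[a,1])[:2]
def pix(p,u,v,z):
    "pixel to world point at height z"
    K=np.array(p['intrinsics']); d=(np.linalg.inv(K)@np.r_[u,v,1.])[:2]; a=d.copy()
    for _ in range(20): a=d/(1+p['k1']*(a@a))
    R,t=cam(p); o=-R.T@t; ray=R.T@np.r_[a,1]
    return o+ray*(z-o[2])/ray[2]
E
python3 - <<'E'
from h import *
print(env.state())
for c in ['scene','side','wrist']:
    p=shot(c,c+'0')
    for n in ['iron','thermostat_grip','tray','foot','jar_square','jar_round1','plate','butter_dish','pitcher','ladle','spatula']:
        for d in vision.find_in(p,n)[:4]:
            print(c,n,round(d['confidence'],2),toworld(p,d['at']).round(1))
E
```

```text
pics
{'t': 0.0, 'joints': array([-1.05601240e-01,  4.91537196e-01,  1.55944479e+00, -6.70109731e-07,
        1.09168228e+00, -1.05625800e-01]), 'qvel': array([ 0.00066166,  0.00018902, -0.00040425,  0.00105114,  0.00017817,
       -0.00018857]), 'tau': array([-9.52334158e-04, -6.12640929e+01, -2.58175153e+01,  6.92750537e-02,
        4.83079045e-02, -1.38641695e-05]), 'eef_pos': array([6.24762659e+02, 4.69429702e-02, 2.14077243e+02]), 'tcp_rot': array([-3.14148027e+00,  1.06570000e-03,  2.49295360e-05]), 'ft_force': array([-0.65793015,  0.52561414, -0.38384753]), 'moment': array([ 0.01234591, -0.00999264, -0.03123073]), 'opening': 0.9976635610739889}
scene iron 0.61 [540.4 255.4 104.1]
scene thermostat_grip 0.7 [ 616.2 -238.3   87.4]
scene thermostat_grip 0.68 [472.9 134.1 107.1]
scene thermostat_grip 0.38 [806.1 216.5 129.9]
scene tray 0.95 [ 569.4 -193.3   25.1]
scene jar_square 0.89 [ 504.9 -257.    91.4]
scene jar_round1 0.9 [ 618.8 -240.6   84.1]
scene jar_round1 0.79 [ 493.2 -146.9   92.7]
scene jar_round1 0.71 [ 603.5 -133.3   86.7]
scene plate 0.55 [ 470.4 -453.6   17.2]
scen
[... 399 characters left out ...]
 jar_square 0.69 [ 477.2 -264.5   84.9]
side jar_square 0.32 [ 503.  -216.8   28.7]
side jar_round1 0.85 [ 568.  -145.5   79.4]
side jar_round1 0.73 [ 577.9 -251.9   85.9]
side jar_round1 0.7 [ 460.5 -157.9   83.2]
side plate 0.87 [ 459.6 -460.4   15.6]
side butter_dish 0.93 [751.5  14.3  47.1]
side butter_dish 0.17 [457.3 124.4 110.2]
side pitcher 0.79 [736.2 199.2  79.5]
side ladle 0.7 [501.9 612.5  26. ]
wrist iron 0.8 [502.7 124.2  81.6]
wrist thermostat_grip 0.68 [471.6 130.2 120.9]
wrist tray 0.83 [567.5 -97.6  29.6]
wrist jar_round1 0.82 [ 501.9 -140.8   73.6]
wrist jar_round1 0.75 [ 586.1 -128.   100.4]
wrist butter_dish 0.74 [762.   47.6  59.7]
wrist pitcher 0.75 [760.1 173.8  33.1]
```

```bash
python3 -c "
import cv2
for n in ['scene0','side0','wrist0']:
    i=cv2.imread(f'pics/{n}.png'); cv2.imwrite(f'pics/{n}b.png',cv2.resize(i,(800,600),interpolation=cv2.INTER_CUBIC))"
```

```text
(no output)
```

View pics/scene0b.png

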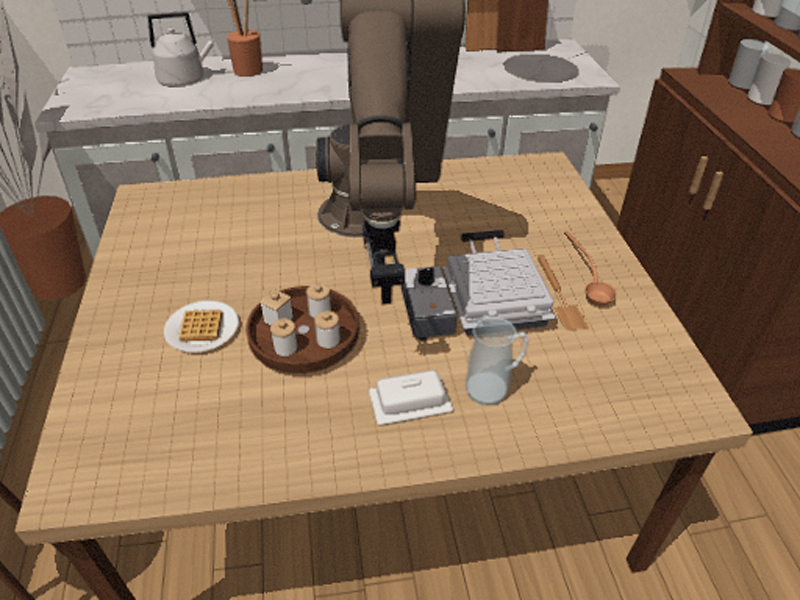

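View pics/side0b.png

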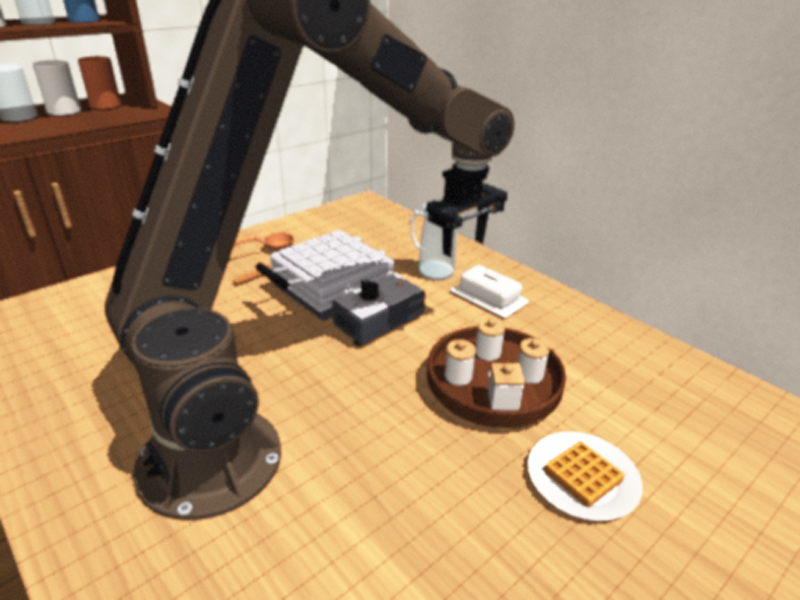

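View pics/wrist0b.png

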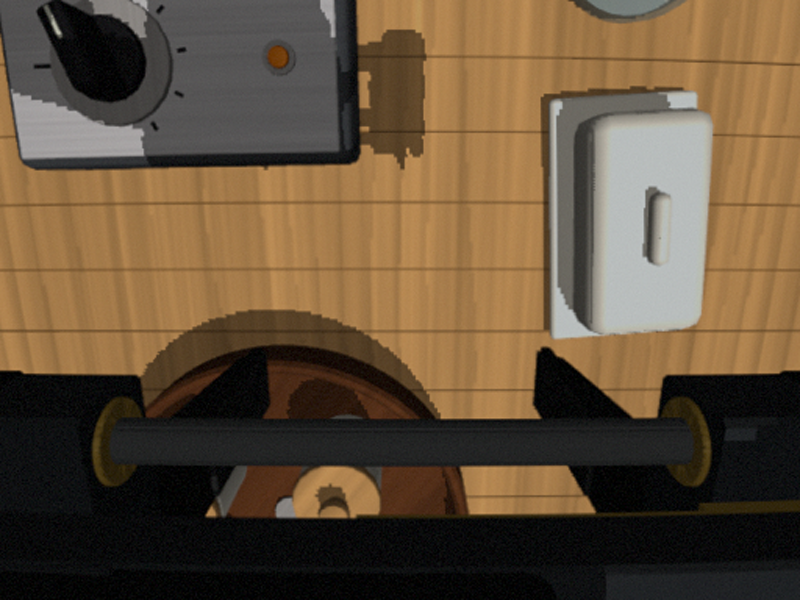

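The square jar sits at the tray's plate side, roughly 20° off the front. The knob pointer is at about (50,15) of the wrist picture, up-left of the long tick at (40,65). I'll compute the geometry next.

```bash
python3 - <<'E'
from h import *
from scipy.optimize import least_squares
p=shot('wrist'); s=.64
for n,u,v,z in [('hous BL',22,165,85),('hous BR',357,158,85),('tick',42,66,85),('pointer tip',48,8,129)]:
    print(n,pix(p,u*s,v*s,z).round(1))
for X in [[471,130,129]]: print(proj(p,X)/s)
for c in ['scene','side']:
    q=shot(c)
    for n in ['jar_square','plate','tray']:
        r=vision.regions_of(q,n)
        if not r: continue
        m=np.array(r[0]['pixels']).astype(np.uint8)
        cs,_=cv2.findContours(m,cv2.RETR_EXTERNAL,cv2.CHAIN_APPROX_NONE); k=max(cs,key=cv2.contourArea)[:,0]
        e=cv2.fitEllipse(cv2.convexHull(k)); print(c,n,r[0]['confidence'],m.sum(),e)
        if n!='jar_square':
            # fit circle: silhouette of rim top/bottom cylinder
            hull=cv2.convexHull(k)[:,0].astype(float)
            def sil(xy):
                P=[]
                for a in np.linspace(0,2*np.pi,90,endpoint=False):
                    if n=='tray':
                        for z in (16,58): P.append(proj(q,[xy[0]+140*np.cos(a),xy[1]+140*np.sin(a),z]))
                    else:
                        for z in (16,): P.append(proj(q,[xy[0]+95*np.cos(a),xy[1]+95*np.sin(a),z]))
                return cv2.convexHull(np.array(P,np.float32))
            def f(xy):
                S=sil(xy); return [cv2.pointPolygonTest(S,(float(a),float(b)),True) for a,b in k]
            for x0 in ([[540,-195]] if n=='tray' else [[465,-457]]):
                sol=least_squares(f,x0,diff_step=1e-3,loss='soft_l1'); print('  fit',sol.x.round(1),np.abs(sol.fun).mean())
E
```

```text
hous BL [402.9  76.2  85. ]
hous BR [598.5  78.1  85. ]
tick [423.3 129.7  85. ]
pointer tip [459.1 146.3 129. ]
[76.42068838 44.26355495]
scene jar_square 0.68 314 ((176.823486328125, 196.80947875976562), (19.84788703918457, 22.190847396850586), 159.18321228027344)
scene plate 0.83 1163 ((128.1161346435547, 208.45216369628906), (30.864667892456055, 47.516632080078125), 76.7737808227539)
  fit [ 468.2 -454.9] 0.8073318501025118
scene tray 0.64 4206 ((304.9696350097656, 191.51535034179688), (69.05119323730469, 98.76573944091797), 83.58280181884766)
  fit [466.8 284. ] 8.001585285201351
side jar_square 0.9 609 ((323.4106750488281, 246.38076782226562), (23.586477279663086, 37.05791091918945), 2.6845133304595947)
side plate 0.72 3081 ((374.5416259765625, 304.2730712890625), (51.08738327026367, 76.40320587158203), 113.3709487915039)
  fit [ 472.  -453.3] 0.5474383044406194
side tray 0.71 2650 ((317.09539794921875, 240.67848205566406), (64.66554260253906, 90.41456604003906), 100.59098815917969)
  fit [ 543.1 -188.7] 8.513735301381413
```

```bash
python3 -m pendant '[[-50,-25,0,0],[-100,-50,0,0],[-150,-75,0,0],[-150,-75,0,0],[-150,-75,0,0]]'; python3 - <<'E'
from h import *
p=shot('wrist','w1'); cv2.imwrite('pics/w1b.png',cv2.resize(p['pixels'][:,:,::-1],(800,600),interpolation=cv2.INTER_CUBIC))
for d in vision.find_in(p,'thermostat_grip')[:2]: print(d['confidence'],toworld(p,d['at']))
print(proj(p,[471,132,129])/.64)
E
```

```text
t: 2.88
eef_pos: [475.8, 75.0, 215.1]
tcp_rot: [3.142, -0.002, 0.0]
ft_force: [0.2, -0.5, -0.2]
opening: 1.004
0.92 [466.19639972 127.42543369 100.40024266]
[394.21595914 199.96282314]
```

View pics/w1b.png

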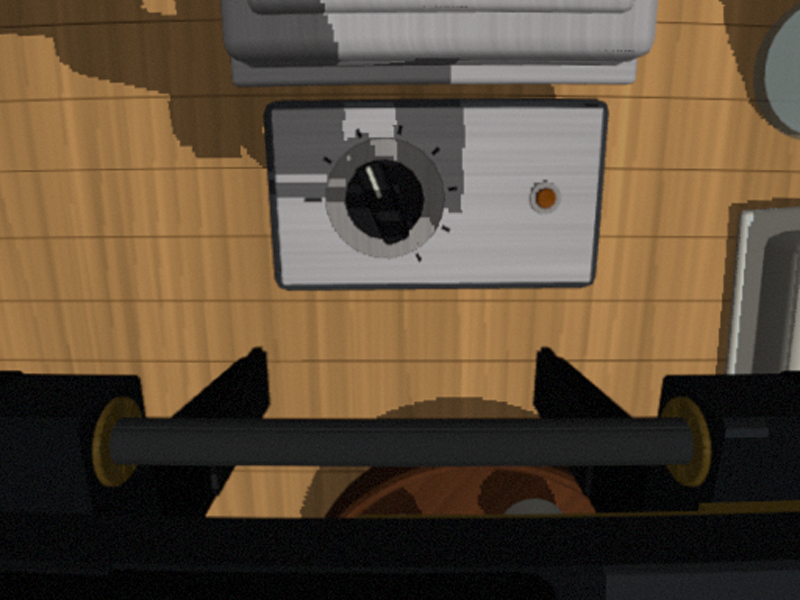

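```bash
python3 - <<'E'
import cv2
from h import *
i=cv2.imread('pics/w1.png')[85:185,165:395]; cv2.imwrite('pics/w1z.png',cv2.resize(i,None,fx=3.4,fy=3.4,interpolation=cv2.INTER_CUBIC))
p=shot('wrist'); s=.64
for n,u,v,z in [('BL',277,288,85),('BR',596,287,85),('TL',266,103,85),('TR',606,101,85),('tick',312,200,85),('skirt c',385,197,99)]: print(n,pix(p,u*s,v*s,z).round(1))
E
```

```text
BL [400.1  77.5  85. ]
BR [592.1  78.4  85. ]
TL [399.8 182.4  85. ]
TR [588.2 184.2  85. ]
tick [423.3 129.4  85. ]
skirt c [465.8 131.7  99. ]
```

View pics/w1z.png

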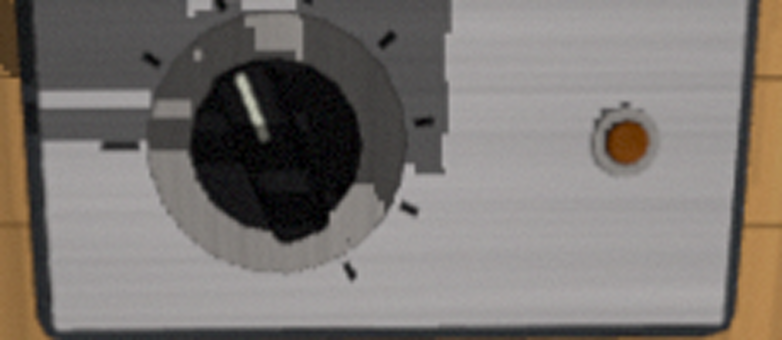

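```bash
python3 - <<'E'
from h import *
p=shot('wrist')
f=lambda x,y,z:pix(p,165+x/3.4,85+y/3.4,z)
a=f(240,75,129);b=f(265,138,129);print(a,b,np.degrees(np.arctan2(a[1]-b[1],b[0]-a[0])))
print(f(278,140,99), f(287,238,129))
print(f(148,140,99),f(407,140,99),f(278,10,99),f(278,271,99))
E
```

```text
[458.51327577 147.16678844 129.        ] [463.94366403 133.41449987 129.        ] 68.45234398626967
[465.95572251 131.5971533   99.        ] [468.79158759 110.87962751 129.        ]
[433.25827936 131.62468383  99.        ] [498.36305991 131.64649025  99.        ] [466.13906813 162.93708258  99.        ] [465.74955759  98.36299412  99.        ]
```

```bash
python3 -m pendant '[[-5,-28,0,-10],[-9.5,-56,0,-20],[-9.5,-56,0,-20],[-9.5,-56,40,-20],[-9.5,-56,80,-20],[-9.5,-56,110,-20],[-9.5,-56,110,-20]]'; python3 - <<'E'
from h import *
p=shot('wrist','w2'); cv2.imwrite('pics/w2b.png',cv2.resize(p['pixels'][:,:,::-1],(800,600)))
p=shot('side','s2'); cv2.imwrite('pics/s2b.png',cv2.resize(p['pixels'][110:260,170:370,::-1],(800,600)))
E
```

```text
t: 3.95
eef_pos: [465.8, 129.7, 102.8]
tcp_rot: [-3.141, 0.004, 0.345]
ft_force: [0.7, 0.2, 0.5]
opening: 0.999
```

View pics/w2b.png

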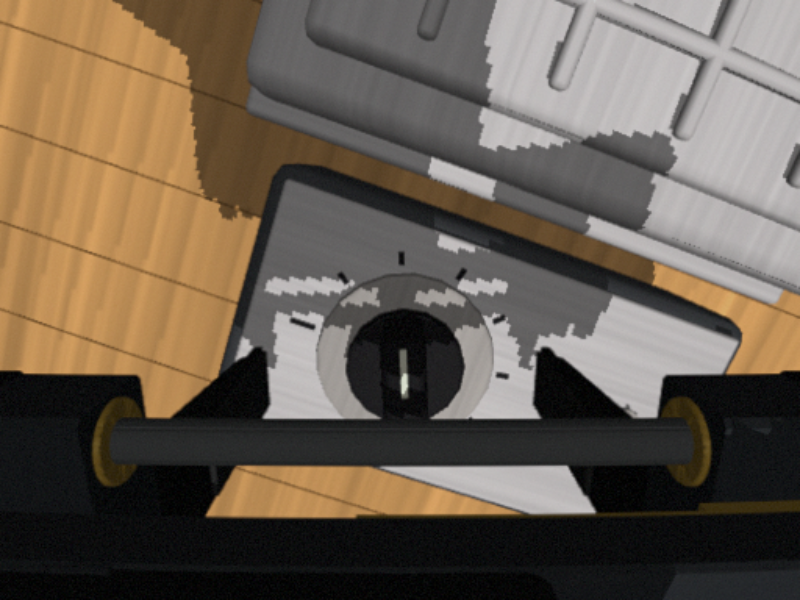

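View pics/s2b.png

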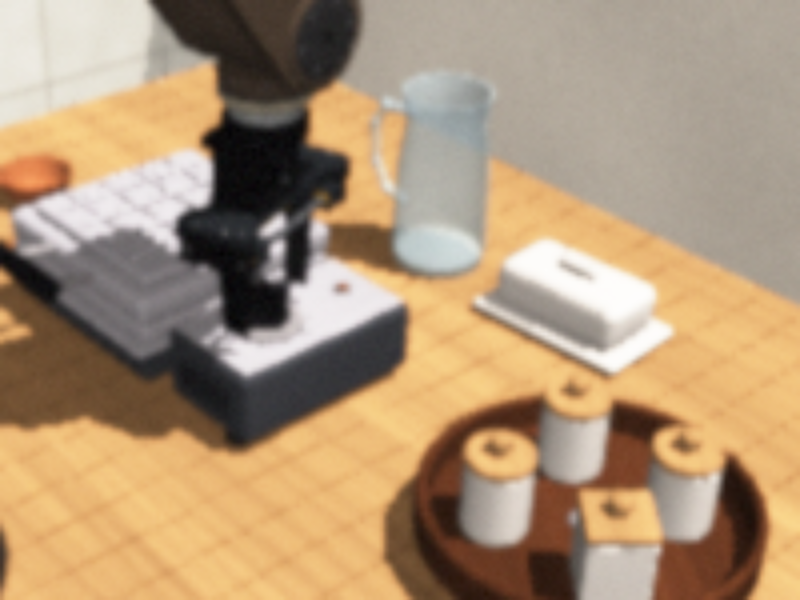

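The bar is centred between the fingers at (405,370) and parallel to the pads. I'll close on it.

```bash
python3 -m pendant '[[0,0,0,0],[0,0,0,0],[0,0,0,0],[0,0,0,0],[0,0,0,0],[0,0,0,0]]' 1; python3 -m pendant '[[0,0,0,-10],[0,0,0,-20],[0,0,0,-30],[0,0,0,-40],[0,0,0,-50],[0,0,0,-60],[0,0,0,-66],[0,0,0,-66]]'; python3 -c "
from h import *
print(env.state())"
```

```text
t: 4.8
eef_pos: [466.9, 130.1, 104.9]
tcp_rot: [3.141, -0.0, 0.346]
ft_force: [-0.3, -0.0, -0.2]
opening: 0.426
t: 5.8
eef_pos: [467.7, 131.1, 105.0]
tcp_rot: [3.14, -0.002, 1.499]
ft_force: [2.4, 9.6, -1.6]
opening: 0.145
{'t': 5.8, 'joints': array([ 1.36580414e-01,  4.52947238e-01,  2.01189725e+00,  1.87320897e-03,
        6.74582727e-01, -1.36425792e+00]), 'qvel': array([ 6.80581973e-04, -1.47885954e-03,  3.69539834e-04, -2.02397613e-03,
        3.59865614e-05,  4.26580084e-02]), 'tau': array([ -4.14484084, -50.13894796, -14.83348936,  -1.50704976,
         1.10260785,  -0.67206977]), 'eef_pos': array([467.67788015, 131.11633832, 105.0497056 ]), 'tcp_rot': array([ 3.13971466e+00, -1.59208125e-03,  1.49937818e+00]), 'ft_force': array([ 2.42453663,  9.56978633, -1.63996222]), 'moment': array([ 1.96895807, -0.45907555,  0.04421597]), 'opening': 0.14469065296955377}
```

```bash
python3 -m pendant '[[0,0,0,-3],[0,0,0,-6],[0,0,0,-8],[0,0,0,-8],[0,0,0,-8]]'; python3 - <<'E'
from h import *
p=shot('wrist','w3'); cv2.imwrite('pics/w3b.png',cv2.resize(p['pixels'][:,:,::-1],(800,600)))
print(p['state'])
E
```

```text
t: 6.42
eef_pos: [467.9, 131.3, 105.0]
tcp_rot: [3.139, -0.002, 1.638]
ft_force: [1.3, 4.6, -1.3]
opening: 0.152
{'t': 6.425, 'joints': array([ 0.13669015,  0.45308491,  2.0116832 ,  0.0023922 ,  0.6742791 ,
       -1.50296473]), 'qvel': array([ 0.00125074,  0.00057101, -0.00012482, -0.00168841, -0.00189757,
       -0.00216345]), 'tau': array([ -1.10249754, -50.10897517, -15.89946806,  -1.16438672,
         0.5651263 ,  -0.66851813]), 'eef_pos': array([467.85223843, 131.28242157, 105.03180096]), 'tcp_rot': array([ 3.13915602e+00, -1.66727452e-03,  1.63779013e+00]), 'ft_force': array([ 1.32280154,  4.63251261, -1.26743794]), 'moment': array([ 0.8402668 , -0.2807793 , -0.68917476]), 'opening': 0.15155180878044933}
```

View pics/w3b.png

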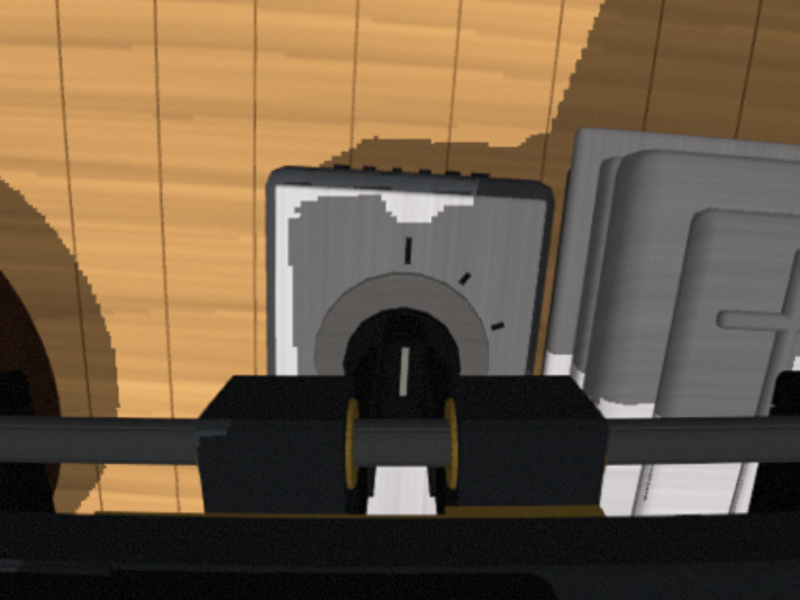

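Moment −0.69 N·m (friction is only 0.04) and the pointer at (405,370) lines up with the long tick at (408,250), so the knob is at the off stop. I'll release it and go up to check.

```bash
python3 -m pendant '[[0,0,0,0],[0,0,0,0],[0,0,0,0],[0,0,0,0],[0,0,-30,0],[0,0,-80,0],[0,0,-130,0],[0,0,-130,0]]' 0;  python3 - <<'E'
from h import *
p=shot('wrist','w4'); cv2.imwrite('pics/w4b.png',cv2.resize(p['pixels'][:,:,::-1],(800,600)))
E
```

```text
t: 7.48
eef_pos: [468.7, 131.2, 238.2]
tcp_rot: [3.133, -0.002, 1.638]
ft_force: [0.2, -1.0, 0.0]
opening: 0.935
```

View pics/w4b.png

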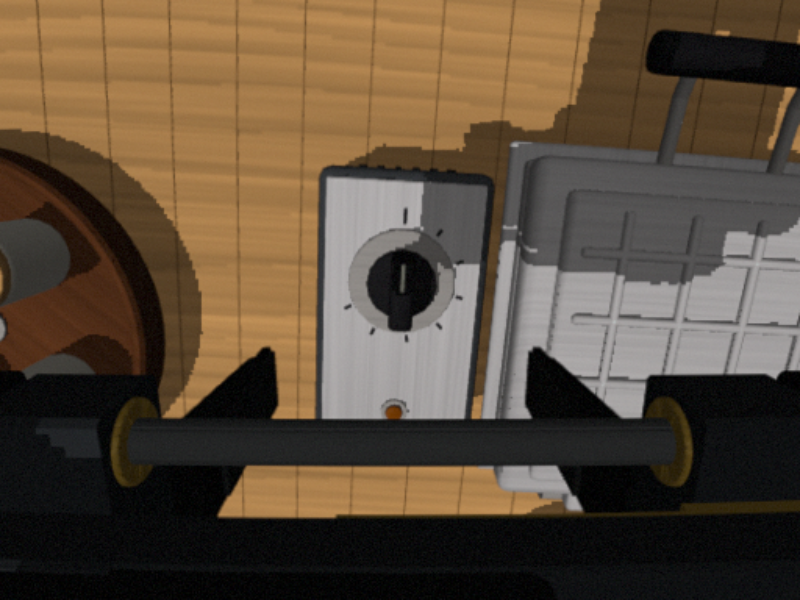

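```bash
python3 -m pendant '[[-45,15,-20,0],[-90,30,-40,0],[-145,50,-60,0],[-200,75,-80,0],[-260,95,-100,0],[-310,115,-110,0],[-330,124,-110,0],[-330,124,-110,0]]';  python3 -m pendant '[[0,0,0,0],[0,0,0,0]]'; python3 - <<'E'
from h import *
p=shot('wrist','w5'); cv2.imwrite('pics/w5b.png',cv2.resize(p['pixels'][:,:,::-1],(800,600)))
print(p['tool_from_camera'])
for n in ['jar_square','jar_round1','plate','tray']:
    for d in vision.find_in(p,n)[:4]:
        print(n,round(d['confidence'],2),toworld(p,d['at']).round(1))
E
```

```text
t: 8.52
eef_pos: [613.2, -191.3, 343.5]
tcp_rot: [3.14, -0.003, 1.636]
ft_force: [-0.4, 0.3, -0.1]
opening: 1.0
t: 8.78
eef_pos: [612.9, -190.3, 343.1]
tcp_rot: [3.14, -0.004, 1.637]
ft_force: [0.5, -0.3, -0.4]
opening: 0.997
[[ 9.99998735e-01  1.54299305e-03  3.86003506e-04 -6.05122786e-01]
 [-1.59047967e-03  9.67903632e-01  2.51316592e-01 -7.21881814e+01]
 [ 1.41655596e-05 -2.51316888e-01  9.67904862e-01 -1.69854254e+02]
 [ 0.00000000e+00  0.00000000e+00  0.00000000e+00  1.00000000e+00]]
jar_square 0.61 [ 492.2 -257.3   98.5]
jar_round1 0.92 [ 480.2 -150.1  105.3]
jar_round1 0.71 [ 580.9 -141.4  100.5]
jar_round1 0.6 [ 587.2 -244.5   98. ]
jar_round1 0.51 [467.5 109.5  98.8]
plate 0.91 [ 472.2 -452.4   18.4]
plate 0.35 [ 477.7 -148.5  102.6]
tray 0.8 [ 530.4 -194.1   29.7]
```

View pics/w5b.png

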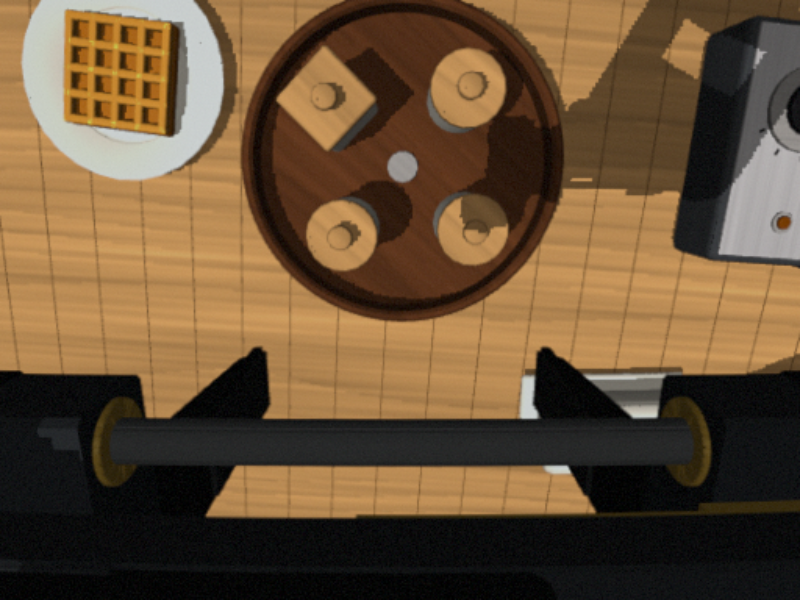

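```bash
python3 - <<'E'
from h import *
p=shot('wrist'); s=.64
from scipy.optimize import least_squares
r=vision.regions_of(p,'tray')[0]; m=np.array(r['pixels']).astype(np.uint8)
cs,_=cv2.findContours(m,cv2.RETR_EXTERNAL,cv2.CHAIN_APPROX_NONE);k=max(cs,key=cv2.contourArea)[:,0]
W=np.array([pix(p,u,v,58)[:2] for u,v in k if v>2 and u>2])
sol=least_squares(lambda q:np.hypot(*(W-q[:2]).T)-q[2],[540,-195,140],loss='soft_l1'); print('tray net circle',sol.x.round(1),np.abs(sol.fun).mean())
sol=least_squares(lambda q:np.hypot(*(W-q[:2]).T)-140,[540,-195],loss='soft_l1'); print('r=140',sol.x.round(1))
H=np.array([pix(p,u*s,v*s,58)[:2] for u,v in [(243,150),(562,155),(403,321),(290,266),(515,266),(265,78),(541,78)]])
sol=least_squares(lambda q:np.hypot(*(H-q[:2]).T)-q[2],[540,-195,140]); print('hand',sol.x.round(1),sol.fun.round(1))
print('hub',pix(p,402*s,166*s,31).round(1))
print('sq knob',pix(p,323*s,93*s,117).round(1),'lid c', np.mean([pix(p,u*s,v*s,98)[:2] for u,v in [(327,47),(377,100),(333,150),(277,100)]],0).round(1))
for n,u,v in [('r',472,84),('r',340,234),('r',476,231)]: print(n,pix(p,u*s,v*s,117).round(1))
r=vision.regions_of(p,'plate')[0]; m=np.array(r['pixels']).astype(np.uint8)
cs,_=cv2.findContours(m,cv2.RETR_EXTERNAL,cv2.CHAIN_APPROX_NONE);k=max(cs,key=cv2.contourArea)[:,0]
W=np.array([pix(p,u,v,17)[:2] for u,v in k if v>2 and u>2])
sol=least_squares(lambda q:np.hypot(*(W-q[:2]).T)-95,[470,-455],loss='soft_l1'); print('plate',sol.x.round(1),np.abs(sol.fun).mean())
E
```

```text
tray net circle [ 534.4 -194.2  138.1] 0.5289598142595201
r=140 [ 533.1 -194.2]
hand [ 535.6 -194.1  136.1] [ 1.6  1.3  2.7 -2.3 -2.4 -0.8 -0.3]
hub [ 535.3 -194.6   31. ]
sq knob [ 488.5 -255.9  117. ] lid c [ 490.5 -254.4]
r [ 474.9 -148.3  117. ]
r [ 590.3 -239.3  117. ]
r [ 580.9 -134.7  117. ]
plate [ 466.7 -455.9] 1.3113521742228067
```

```bash
python3 -m pendant '[[2,15,0,10],[4,30,0,20],[6,45,0,30],[9,57,0,40],[9,57,0,50],[9,57,0,60],[9,57,0,70],[9,57,0,80]]' 0.45;  python3 -m pendant '[[0,0,50,7],[0,0,100,7],[0,0,150,7],[0,0,200,7],[0,0,200,7],[0,0,200,7]]'; python3 - <<'E'
from h import *
s=env.state(); print(s['eef_pos'],np.degrees(s['tcp_rot']))
for c in ['scene','side','wrist']:
  p=shot(c,c+'6'); cv2.imwrite(f'pics/{c}6b.png',cv2.resize(p['pixels'][:,:,::-1],(800,600)))
E
```

```text
t: 10.18
eef_pos: [669.4, -178.5, 343.8]
tcp_rot: [-3.139, -0.003, 0.234]
ft_force: [-0.5, -0.5, -0.2]
opening: 0.552
t: 10.92
eef_pos: [670.7, -178.1, 145.8]
tcp_rot: [-3.14, -0.005, 0.112]
ft_force: [0.5, -0.5, 0.4]
opening: 0.55
[ 670.73852163 -178.09691897  145.84255377] [-179.88259804   -0.25960375    6.42967206]
```

View pics/wrist6b.png

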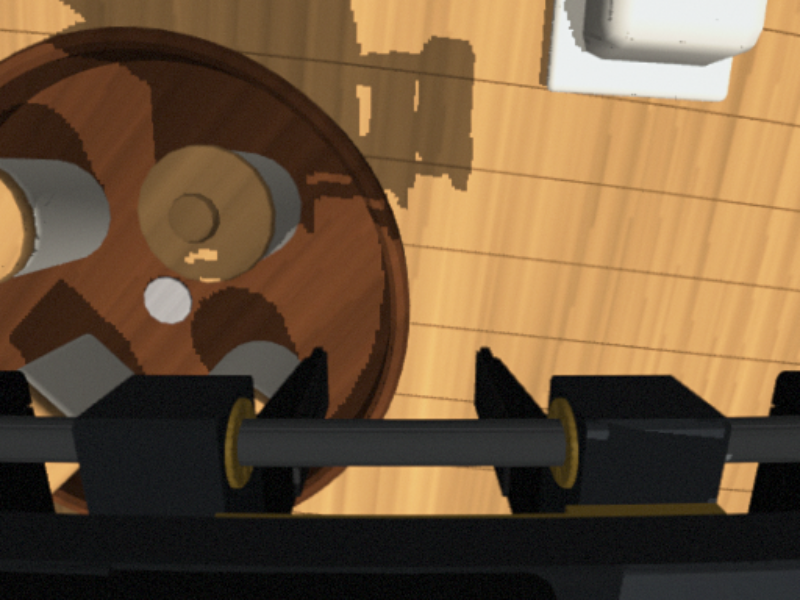

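View pics/scene6b.png

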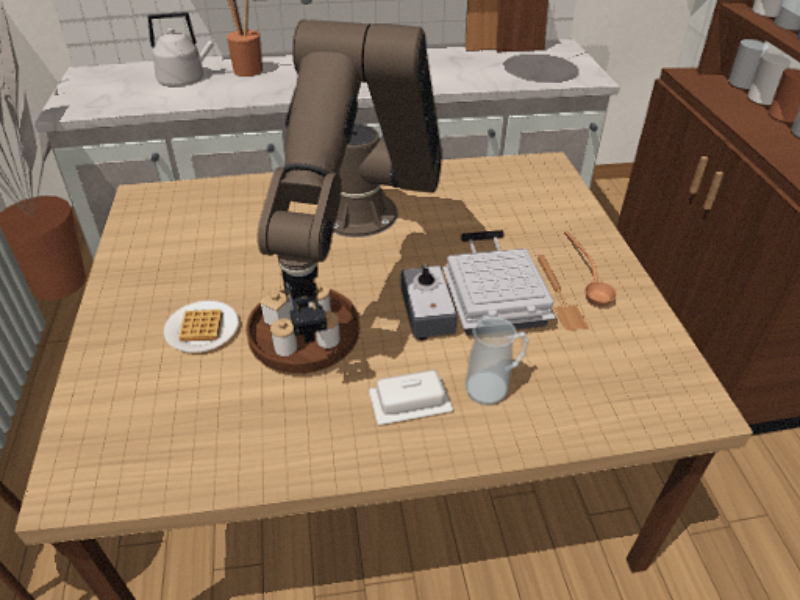

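```bash
python3 - <<'E'
from h import *
p=shot('wrist'); im=p['pixels'][:,:,::-1].copy()
for r,c in [(140,(0,255,0)),(130,(0,255,255))]:
  for a in np.linspace(-1.2,3,400):
    u=proj(p,[535+r*np.cos(a),-194.3+r*np.sin(a),58]); 
    if 0<=u[0]<511 and 0<=u[1]<383: im[int(u[1]),int(u[0])]=c
cv2.imwrite('pics/o6.png',cv2.resize(im,(800,600),interpolation=cv2.INTER_NEAREST))
E
```

```text
(no output)
```

View pics/o6.png

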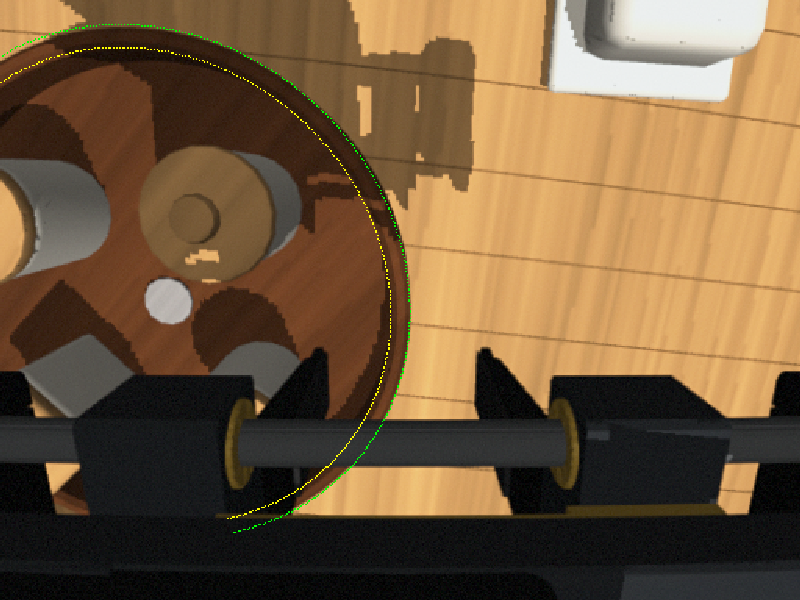

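The overlay of the fitted rim matches the picture, with the rim between the fingers. I'll go down and grip.

```bash
python3 -m pendant '[[-1.5,0,40,0],[-1.5,0,75,0],[-1.5,0,95,0],[-1.5,0,104,0],[-1.5,0,104,0],[-1.5,0,104,0]]'; python3 -m pendant '[[0,0,0,0],[0,0,0,0],[0,0,0,0],[0,0,0,0],[0,0,0,0],[0,0,0,0]]' 1;python3 - <<'E'
from h import *
s=env.state(); print(s['eef_pos'],np.degrees(s['tcp_rot']),s['ft_force'],s['opening'])
for c in ['side','wrist']:
  p=shot(c,c+'7'); q=p['pixels'][:,:,::-1]
  if c=='side': q=q[160:280,240:400]
  cv2.imwrite(f'pics/{c}7b.png',cv2.resize(q,(800,600)))
E
```

```text
t: 11.88
eef_pos: [670.1, -178.1, 43.1]
tcp_rot: [-3.141, -0.007, 0.112]
ft_force: [-0.5, -1.1, -0.3]
opening: 0.55
t: 12.62
eef_pos: [671.0, -178.4, 43.1]
tcp_rot: [3.141, -0.009, 0.113]
ft_force: [5.0, -1.6, -3.3]
opening: 0.105
[ 670.98214496 -178.40648236   43.11190748] [179.98964689  -0.49000836   6.47399772] [ 4.99227699 -1.61546159 -3.3334016 ] 0.10503140135664066
```

View pics/side7b.png

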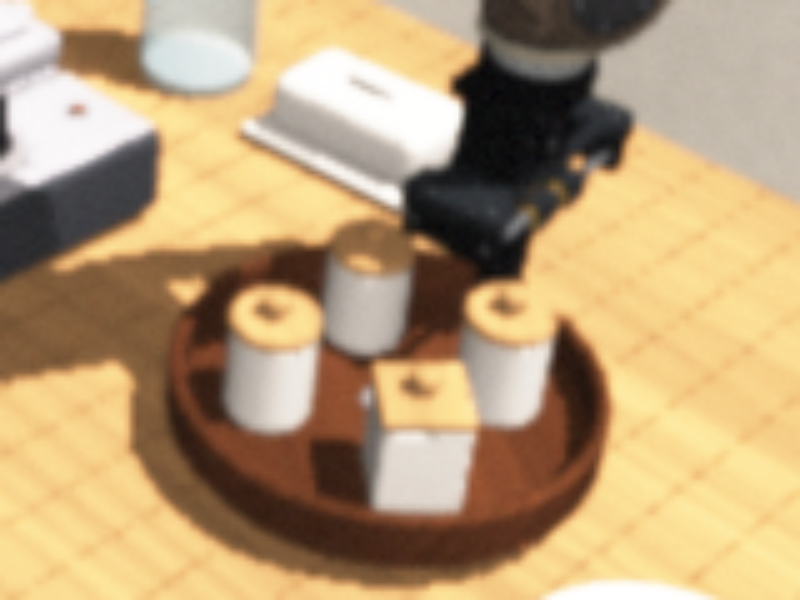

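View pics/wrist7b.png

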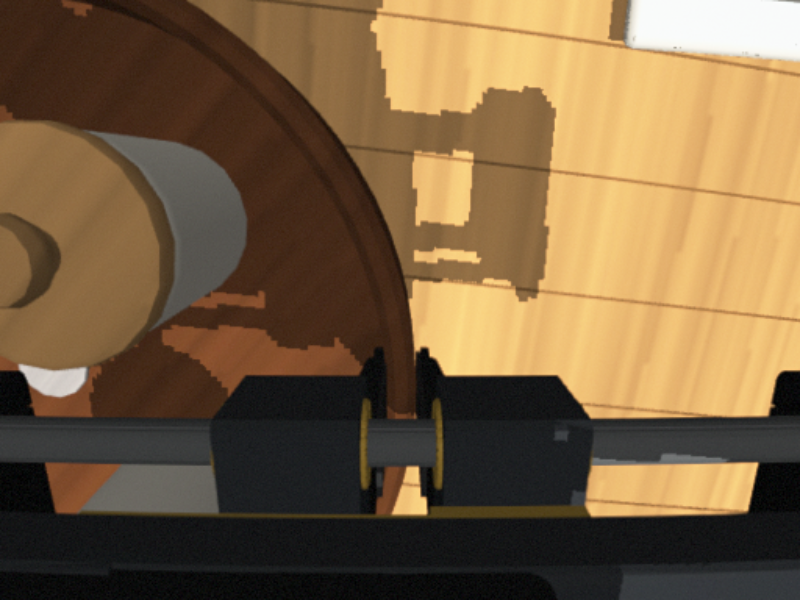

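Gripped: opening is 10 mm, equal to the rim thickness, and the gripper is clear of the jars. Next I turn the tray anticlockwise along the arc, about 22.5° in total.

```bash
python3 -m pendant '[[0,-3.6,0,-1.5],[-0.3,-8.3,0,-3.5],[-0.8,-14.2,0,-6],[-1.5,-20.1,0,-8.5],[-2.5,-25.9,0,-11],[-3.5,-30.6,0,-13],[-4.6,-35.2,0,-15],[-5.3,-37.5,0,-16]]'; python3 - <<'E'
from h import *
s=env.state(); print(s['eef_pos'],np.degrees(s['tcp_rot']),s['ft_force'],s['moment'],s['opening'])
E
```

```text
t: 13.72
eef_pos: [661.5, -141.5, 43.1]
tcp_rot: [3.139, -0.008, 0.394]
ft_force: [3.5, -1.8, -0.8]
opening: 0.105
[ 661.48426206 -141.46566079   43.10617822] [179.85147567  -0.47707337  22.56160941] [ 3.51318368 -1.81199964 -0.79731773] [-0.25009284 -0.37460229  0.31032178] 0.10457233801639951
```

```bash
python3 -m pendant '[[0,-3.6,0,-1.5],[-0.3,-8.3,0,-3.5],[-0.6,-12.5,0,-5.3],[-0.9,-15.4,0,-6.5],[-0.9,-15.4,0,-6.5],[-0.9,-15.4,0,-6.5]]'; python3 - <<'E'
from h import *
s=env.state(); print(s['eef_pos'],np.degrees(s['tcp_rot']),s['ft_force'],s['moment'],s['opening'])
c=np.array([535,-194.3])
for cn in ['scene','side']:
  p=shot(cn,cn+'8'); q=p['pixels'][:,:,::-1]
  q=q[160:340,230:470] if cn=='side' else q[150:270,90:250]
  cv2.imwrite(f'pics/{cn}8b.png',cv2.resize(q,(800,600)))
  for n in ['jar_square','jar_round1','plate']:
    for d in vision.find_in(p,n)[:3]:
        X=toworld(p,d['at']); v=X[:2]-c; print(cn,n,round(d['confidence'],2),X.round(1),np.hypot(*v).round(1),np.degrees(np.arctan2(v[1],v[0])).round(1))
E
```

```text
t: 14.48
eef_pos: [654.8, -127.6, 43.1]
tcp_rot: [3.138, -0.008, 0.507]
ft_force: [3.0, -1.5, -0.6]
opening: 0.101
[ 654.79623738 -127.6378507    43.09094351] [179.79622581  -0.46159421  29.04403192] [ 3.00379582 -1.48464002 -0.63621086] [-0.23738925 -0.3924781   0.35524664] 0.10104260304403453
scene jar_square 0.78 [ 540.6 -268.9   88.8] 74.8 -85.7
scene jar_round1 0.78 [ 630.8 -211.5   87.9] 97.3 -10.2
scene jar_round1 0.61 [ 479.6 -188.6  100.8] 55.7 174.1
scene jar_round1 0.42 [815.3  36.8  53.7] 363.3 39.5
scene plate 0.81 [ 473.5 -453.3   16.3] 266.2 -103.4
scene plate 0.17 [807.5 213.2 127.4] 490.2 56.2
side jar_square 0.74 [ 499.5 -277.5   87.8] 90.5 -113.1
side jar_round1 0.91 [ 594.9 -219.5   91.9] 65.0 -22.8
side jar_round1 0.57 [ 452.1 -184.7   81.5] 83.5 173.4
side plate 0.9 [ 460. -462.   15.] 278.0 -105.7
```

View pics/side8b.png

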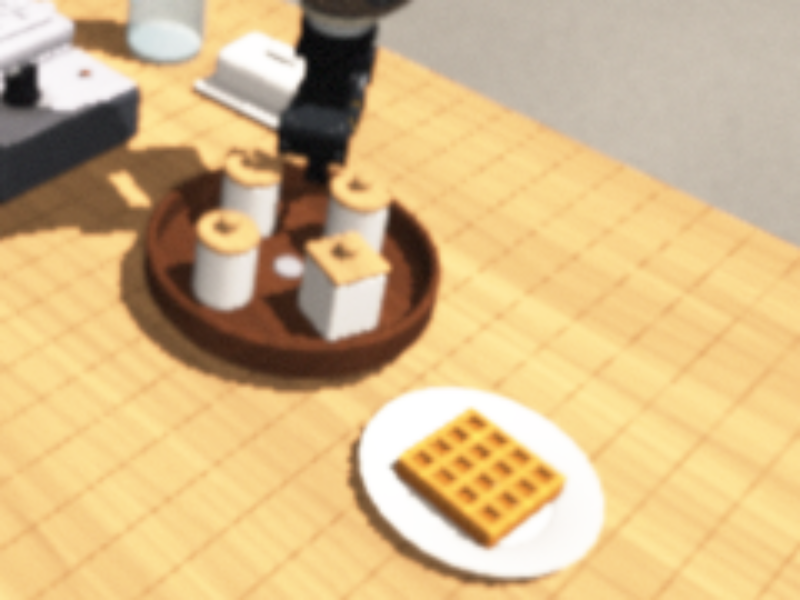

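View pics/scene8b.png

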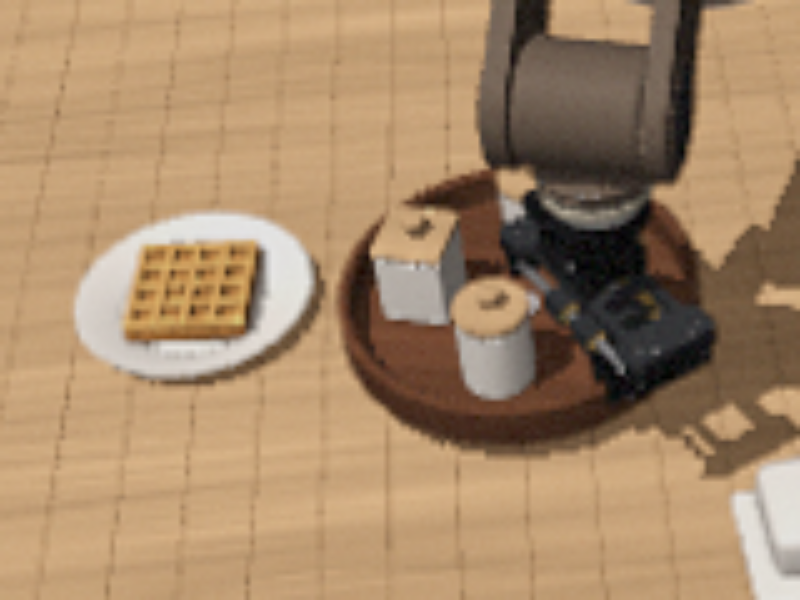

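```bash
python3 - <<'E'
from h import *
c=np.array([535,-194.3]); out=[]
for cn,(r0,r1,c0,c1) in [('side',(160,340,230,470)),('scene',(150,270,90,250))]:
  p=shot(cn); q=cv2.resize(p['pixels'][r0:r1,c0:c1,::-1],(800,600)); f=800/(c1-c0)
  def pt(X,col): 
    u=proj(p,X); cv2.circle(q,(int((u[0]-c0+.5)*f),int((u[1]-r0+.5)*f)),4,col,-1)
  for ang,col in [(-104.4,(0,0,255)),(-116,(255,0,0)),(-93,(0,255,0))]:
    a=np.radians(ang); pt([*(c+76*np.array([np.cos(a),np.sin(a)])),117],col)
  for x in np.arange(100,272,15): # axis->plate line at z=20
    d=np.array([-67.,-261])/269.5; pt([*(c+d*x),30],(0,255,255))
  cv2.imwrite(f'pics/{cn}9.png',q)
  # fit tray: match jar_square mask? 
E
```

```text
(no output)
```

View pics/side9.png

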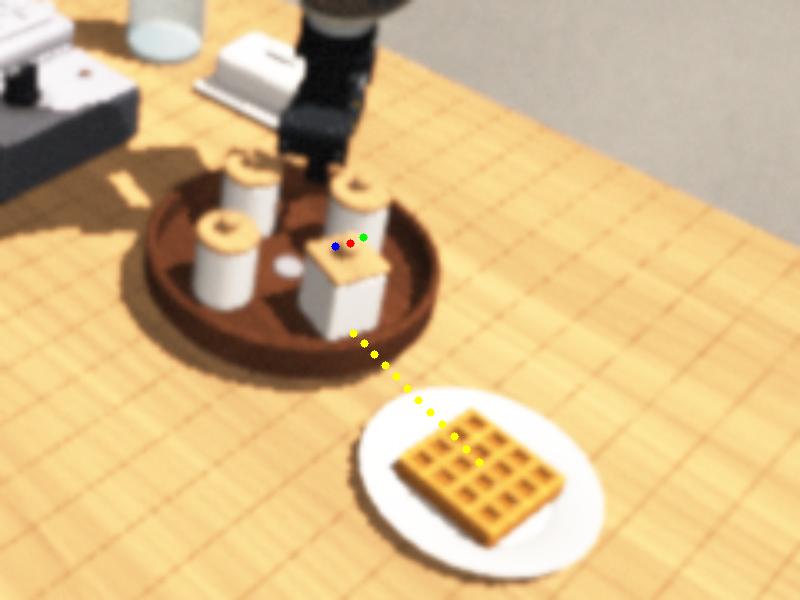

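View pics/scene9.png

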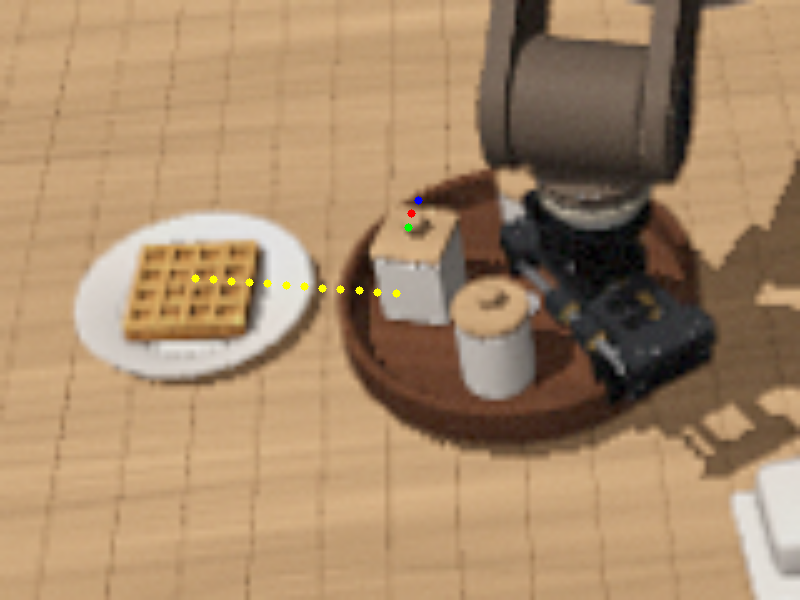

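The lid knob appears at about (346,246) in the side view, right at the red mark for the front angle. The scene view shows the same once its common offset of roughly 10 px is removed, which the plate shows too. All jars are upright and the plate has not moved. I'll hold briefly and hand in.

```bash
python3 -m pendant '[[0,0,0,0],[0,0,0,0],[0,0,0,0],[0,0,0,0]]'; python3 -c "
from h import *
print(env.state()['qvel'].round(4)); print(job.job_done())"
```

```text
t: 15.48
eef_pos: [654.8, -127.7, 43.1]
tcp_rot: [3.138, -0.008, 0.507]
ft_force: [2.4, -1.7, -0.9]
opening: 0.101
[-0.0008  0.0012  0.0007  0.0002  0.0017 -0.0007]
the job is handed in; nothing more can be done
None
```

I turned the thermostat knob to its off stop and turned the tray until the square sugar jar faced the plate. The job is handed in with the gripper still holding the rim; no verdict came back.

- **Knob:** I turned it anticlockwise by about 70° until it hit the stop. The moment there was −0.69 N m, against a friction of about 0.04. The wrist picture after release shows the pointer on the long tick.
- **Turntable:** I gripped the rim in a gap between two jars and turned it about 22.5° anticlockwise, which was the measured error.
- **At hand-in:** The opening was 10 mm, equal to the rim thickness, and the arm was at rest (joint speeds below 0.002 rad/s). At the last pictures, about a second earlier, all four jars looked upright and the plate was where I first measured it.
- **Checks that disagreed:**
    - The trained networks put the square jar at −86° in one fixed camera and −113° in the other, against a target of −104°.
    - I did not rely on either value. Projecting the geometry measured with the wrist camera put the lid knob within a few degrees of the front in the side view.
    - In the scene view it agrees only after allowing for a shift of about 10 px in the enlarged picture (about 2 px in the camera's own), which the plate also shows.
    - The limit is about ±11°.
- **Not checked:** I did not look at the jars from directly above after the turn.

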